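# Square up a fingerboard offcut on edge in the corner jig

### The arm

A 6-joint arm with a two-finger parallel gripper is mounted at the origin on a cart in front of the work surface, level with it; the furniture and walls round the work are solid. World frame = base frame: x ahead of the robot, y to its left, z up, the work surface at z = 0. Lengths are in m, angles in rad, forces in N, time in s.
With the tool pointing down it reaches from about 0.375 to 0.975 m from the base axis. Payload 3.8 kg.
Tool frame: the origin (TCP) lies midway between the tips of the shut fingers; the grasp point (between the pads) lies 19 mm behind it; z points along the fingers, y is the direction in which the jaws open and shut (so a half turn about z gives the same grasp; the last joint's range is limited). The gripper opens to 85 mm and grips with 20 to 120 N. Pads are 22 mm wide; open, the fingers measure 114 mm over their backs; the gripper's body (76 mm by 85 mm) begins 54 mm behind the grasp point. The pads swing forward as they close: fully open they stand 13 mm farther back than shut.
Start: joints at [1.217, 0.264, 1.604, -0, 1.274, -0.037], TCP at [0.21, 0.641, 0.231] pointing down, gripper open.
Joint ranges: [-2.63, 2.63], [-0.94, 2.18], [0.31, 2.57], [-1.31, 4.45], [0, 2.66], [-2.55, 2.55]. Speed limits (rad/s): [2.57, 2.57, 3.14, 3.14, 3.14, 3.14].

### API

Orientations are given as a rotation vector (axis times angle).
In Python, from workcell import bot gives the robot as it stands.
- The arm moves only by the tool drive_tool, never from a script. Its argument "deltas" is a list of rows, each an object with "hand": the opening, from 0 (shut) to 1 (fully open); "offset": the shift along the world's x, y, z in cm, a list of three; "angular": the turn, a rotation vector about the world's x, y, z in degrees, a list of three. A call has 1 to 8 rows; each row is the pose to reach, as a shift and turn from the pose commanded when the call began; what a row does not reach only later rows make up. A row lasts 1/8 s, in which the tool goes at most 62.5 mm and 10.7 degrees, less where a joint would pass 70% of its speed; a pose out of reach is approached as far as the arm can. A call with a gripper value outside its range is refused whole. The fingers move at their own pace and stop on an object; "force" is the grip in N (left out, the last holds). Time passes only in rows, so rows that repeat a pose let the fingers close. It gives the time, the measured TCP pose, the force and the opening at its end, in the units of the state.
- bot.read_state(): the state, without advancing time (a new reading comes with each control period).
- bot.read_camera(name): name is "scene" or "side" or "wrist"; returns a dict with "frame" (400x640x3 uint8, blue, green, red), "mtx" (3x3 intrinsics, pixels), "R" (3x3) and "t" (3): a world point X has camera coordinates R X + t. Camera axes: x right, y down, z forward; pixel columns grow to the right and rows downward; lengths in m; the calibration is good to about 2 mm. A picture is of the moment at which its call begins. There is no depth.
- bot.finish_job(): hands the job in, once; it reports no verdict.
The state is a dict: "time": time; "q": joint angles; "joint_vel": joint speeds; "joint_torque": joint torques, N m; "tool_pos": TCP position; "tcp_rot": TCP orientation; "wrist_force": force on the tool from outside, world axes, zero at the start; "torque": the same for the moment, N m; "width": opening from 0.0 (shut) to 1.0 (fully open).
Only numpy, scipy, OpenCV 4.12 (cv2) and the standard library are available. Lean on these libraries where they do the work, as an engineer would, in place of code of your own. Each camera call takes 0.05 s, during which the arm holds its last target. There are 200 camera calls.

### The job

Get the dark offcut ready for edge work in the corner jig on the right: slide the wide jaw back, take the offcut from its leaning rest and stand it upright on a long thin edge on the jig's base, lengthwise along the fence, between the fence and the jaw. Then slide the jaw forward until it presses the offcut against the fence, and after that slide the small end stop along until the offcut is butted against the fixed end block and the stop touches its other end. Leave it standing there and do not disturb the other things on the bench.

Things in the scene. Friction and masses are not known exactly. Their poses are not given: they have to be found in the camera images.
- jig: Corner jig, fixed. Origin: underside centre of its plywood base, 150 (x) x 300 (y) x 18 mm, z up. Aluminium fence along its far side, top at z 36 mm, working face at x = +48. Fixed aluminium end block at the -y end, x -2 to 48, y -145 to -120 (working face), top at z 54. Jaw and end stop slide on the base. The offcut's centre when home: (43.5, -45, 45.5) mm
- jaw (a joint): Jaw: wide brown wooden slide, jig y -105 to +5 mm, 66 mm deep, top 37 mm above the bench; slides along jig x. Value = gap in m between its front face and the fence: 0 touching, 0.045 fully back. About 2 N of friction; stays where left
- jaw_grip (a point): Point in the jaw's upright fin grip (14 mm thick along jig x, 44 mm along y, from 37 to 72 mm above the bench): 62 mm above the bench, 50 mm behind the jaw's front face. Axes as the jig's
- stop (a joint): End stop: small brown wooden slide, jig x 8 to 46 mm, 60 mm long, top 37 mm above the bench, on the +y side of the offcut's place; slides along jig y. Its front face is 0.140 m + value from the end block's face; 0 nearest, 0.060 fully out. About 2 N of friction; stays where left
- stop_grip (a point): Point on the axis of the end stop's round upright knob (stem 14 mm, head 18 mm in diameter, from 37 to 74 mm above the bench): 62 mm above the bench, 46 mm behind the stop's front face. Axes as the jig's
- board: Dark brown flat offcut, 55 x 150 x 9 mm (x, y, z). Origin: centre of its underside. At the start it leans on the rest: long side level, the 55 mm side 30 degrees from vertical, top edge towards the rest's -x (nearer the robot), its x axis pointing down the slope, its z axis out of the upper, far face
- board_mid (a point): Centre of the offcut, same axes as the offcut
- rest: Wooden leaning rest, fixed, on the left; base 100 x 150 x 12 mm, origin at its underside centre. Two slats at y = +-57 mm, 16 mm wide, carry the offcut's underside; between them is room for a finger and the hand. A ledge along y carries its lower edge about 30 mm above the bench
- brush_jar: Bystander: glass jar, 66 mm in diameter, 86 mm high, origin under its centre
- bridge_blank: Bystander: dark reddish bridge blank lying flat, 36 x 180 x 10 mm with pointed ends, origin under its centre
- block_plane: Bystander: metal block plane, 49 x 160 x 47 mm, origin under its centre
- spring_clamp_3: Bystander: black spring clamp lying flat, 79 x 131 x 17 mm, origin under its centre

How it is judged:
By the outcome, as a careful person would: the job done as asked, in the order asked, and still so for the second after the job is handed in, with the robot touching nothing.
It also fails if it takes over 72 s, if anything falls off the work surface, if the arm or the gripper's body presses on something with over 40 N, if the wrist force passes 120 N, or if a joint passes its speed limit or range.

## Working session

There is one attempt and no reset: what is moved stays moved. The work goes in short steps, Python scripts to look and compute and a tool call to move; the robot and the scene stay as the last step left them, time stands still between calls to the robot, and variables do not carry over. Pictures are saved under pics/ and viewed, about 8 in all and at most 12, crops included, and the job is handed in when it is done.

Besides the shell and the picture viewer there is one more tool, called after "Request:" as name(argument=value, ...), one argument or row to a line, values as JSON. drive_tool: Moves the arm, as the interface text tells. Its arguments: {"type":"object","properties":{"deltas":{"type":"array"},"force":{"type":"number"}},"required":["deltas"]}

```bash
ls; mkdir -p pics
python3 - <<'E'
from workcell import bot
import cv2,pickle
s=bot.read_state();print(s)
d={}
for n in("scene","side","wrist"):
    c=bot.read_camera(n);d[n]=c;cv2.imwrite(f"pics/{n}0.png",c["frame"]);print(n,c["mtx"].round(1).tolist(),c["R"].round(3).tolist(),c["t"].round(3).tolist())
pickle.dump(d,open("c0.pkl","wb"))
E
```

```text
pics
{'time': 0.0, 'q': array([ 1.21711180e+00,  2.64740763e-01,  1.60537369e+00, -3.42926485e-06,
        1.27372473e+00, -3.69068262e-02]), 'joint_vel': array([ 0.00040923, -0.00101226, -0.00023239,  0.00049607, -0.00019064,
       -0.00106518]), 'joint_torque': array([-9.88453394e-05, -5.15133977e+01, -3.67311180e+01, -1.07200851e-04,
        1.31877878e-02,  4.81003951e-06]), 'tool_pos': array([0.21001774, 0.64071857, 0.22997056]), 'tcp_rot': array([-0.49544522, -3.1018394 ,  0.00346228]), 'wrist_force': array([ 0.11122049, -0.21044269, -0.21077878]), 'torque': array([-0.02573395, -0.03711357,  0.0222438 ]), 'width': 0.995301971375123}
scene [[427.5, 0.0, 319.1], [0.0, 427.5, 194.9], [0.0, 0.0, 1.0]] [[0.852, -0.523, -0.012], [-0.387, -0.615, -0.687], [0.352, 0.59, -0.726]] [-0.404, 0.273, 1.142]
side [[470.6, 0.0, 326.9], [0.0, 470.6, 196.6], [0.0, 0.0, 1.0]] [[-0.314, 0.949, -0.001], [0.838, 0.277, -0.469], [-0.445, -0.148, -0.883]] [0.118, -0.433, 1.451]
wrist [[299.4, 0.0, 320.8], [0.0, 299.4, 204.4], [0.0, 0.0, 1.0]] [[0.312, 0.95, -0.002], [0.913, -0.299, 0.279], [0.264, -0.089, -0.96]] [-0.673, -0.037, 0.379]
```

View pics/scene0.png

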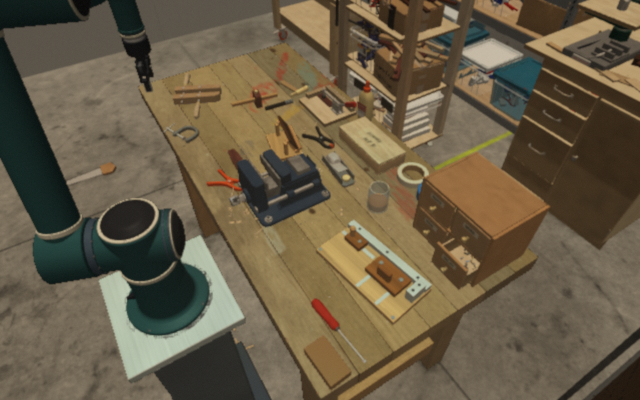

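View pics/side0.png

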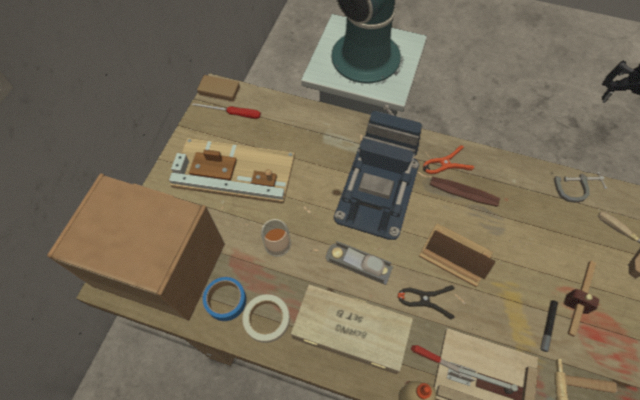

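The side view shows the jig at about (170–295, 138–200) and the rest with the offcut at about (420–495, 227–283). Next I'll enlarge both.

```bash
cat > h.py <<'E'
import numpy as np,cv2,pickle
from scipy.spatial.transform import Rotation as Ro
def ray(c,uv):
    d=c["R"].T@np.linalg.inv(c["mtx"])@np.array([uv[0],uv[1],1.]);return -c["R"].T@c["t"],d/np.linalg.norm(d)
def onz(c,uv,z):
    o,d=ray(c,uv);return o+d*(z-o[2])/d[2]
def tri(c1,p1,c2,p2):
    o1,d1=ray(c1,p1);o2,d2=ray(c2,p2);s=np.linalg.lstsq(np.c_[d1,-d2],o2-o1,rcond=None)[0]
    a,b=o1+d1*s[0],o2+d2*s[1];return (a+b)/2,np.linalg.norm(a-b)
def proj(c,X):
    p=c["mtx"]@(c["R"]@np.asarray(X)+c["t"]);return p[:2]/p[2]
def crop(im,x0,y0,w,h,k):
    return cv2.resize(im[y0:y0+h,x0:x0+w],None,fx=k,fy=k,interpolation=cv2.INTER_CUBIC)
E
python3 - <<'E'
from h import *
d=pickle.load(open("c0.pkl","rb"))
a=crop(d["side"]["frame"],160,130,145,75,5)[:, :725]
b=crop(d["side"]["frame"],415,220,90,70,4)
e=crop(d["scene"]["frame"],265,105,85,60,4)[:280]
r=np.zeros((280,725,3),np.uint8);r[:,:360]=b;r[:240,365:705]=e
im=np.vstack([cv2.resize(a,(725,375))[:310],r]);print(im.shape)
cv2.imwrite("pics/crops.png",np.vstack([a[:310],r]))
cv2.imwrite("pics/crops.png",np.vstack([cv2.resize(a,(580,300)).copy() if 0 else a[:320],r]))
E
```

```text
(590, 725, 3)
```

View pics/crops.png

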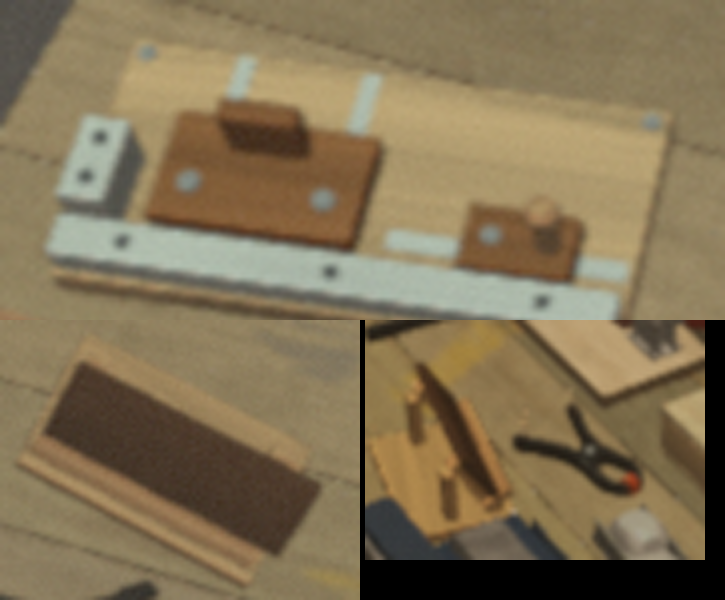

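The crops show the jig seen from the fence side, with the end block on the left, the jaw almost at the fence and the stop knob on the right. The offcut lies on the rest with its upper face visible. I'll turn these pixels into poses.

Run:
```python
from h import *
d=pickle.load(open("c0.pkl","rb"));S=d["side"]
f=lambda u,v:(160+u/5,130+v/5)
P=lambda n,uv,z:print(n,(onz(S,uv,z)*1000).round(1)[:2])
P("baseNearL",f(133,43),.018);P("baseNearR",f(669,112),.018)
P("fenceL",f(58,214),.036);P("fenceR",f(620,293),.036)
P("fenceFarL",f(48,252),.036)
P("jawFL",f(148,218),.037);P("jawFR",f(354,249),.037);P("jawBL",f(183,112),.037);P("jawBR",f(381,140),.037)
P("fin",f(262,115),.072);P("knob",f(544,212),.074)
P("stopFL",f(460,267),.037);P("stopFR",f(575,280),.037);P("stopBL",f(472,205),.037)
P("blkinner",f(130,125),.054);P("blkinner2",f(103,198),.054)
g=lambda u,v:(415+u/4,220+(v-320)/4)
hsv=cv2.cvtColor(S["frame"],cv2.COLOR_BGR2HSV)
roi=S["frame"][220:290,415:505].astype(int); m=(roi.sum(2)<190).astype(np.uint8)
m=cv2.morphologyEx(m,cv2.MORPH_OPEN,np.ones((3,3),np.uint8))
c=max(cv2.findContours(m,0,1)[0],key=cv2.contourArea);r=cv2.minAreaRect(c);print("mask",cv2.contourArea(c),(cv2.boxPoints(r)+[415,220]).round(1).tolist())
for n,uv,z in (("topL",(80,362),.082),("topR",(320,487),.082),("botL",(45,433),.0345),("botR",(278,555),.0345)): P(n,g(uv[0],uv[1]),z)
```

```text
baseNearL [ 461.8 -374.9]
baseNearR [412.2 -81.4]
fenceL [ 580.5 -353.7]
fenceR [533.2 -62.1]
fenceFarL [ 602.5 -348.2]
jawFL [ 568.6 -308.1]
jawFR [ 552.3 -200. ]
jawBL [ 503.9 -319.4]
jawBR [ 487.3 -213.2]
fin [ 511.2 -262.2]
knob [ 520.8 -103.9]
stopFL [ 545.1 -144.5]
stopFR [533.8 -86.2]
stopBL [ 509.1 -152.8]
blkinner [ 528.6 -333.1]
blkinner2 [ 572.9 -326.4]
mask 1140.5 [[425.8, 248.1], [434.6, 231.0], [493.4, 261.3], [484.6, 278.5]]
topL [550.  320.6]
topR [582.8 463.9]
botL [578.  315.3]
botR [609.6 458.8]
```

Request:
drive_tool(
  deltas=[
    {"hand": 0.6, "offset": [24, -28, 12], "angular": [0, 0, -62.4]},
    {"hand": 0.6, "offset": [24, -28, 12], "angular": [0, 0, -62.4]},
    {"hand": 0.6, "offset": [24, -28, 12], "angular": [0, 0, -62.4]},
    {"hand": 0.6, "offset": [24, -28, 12], "angular": [0, 0, -62.4]},
    {"hand": 0.6, "offset": [24, -28, 12], "angular": [0, 0, -62.4]},
    {"hand": 0.6, "offset": [24, -28, 12], "angular": [0, 0, -62.4]},
    {"hand": 0.6, "offset": [24, -28, 12], "angular": [0, 0, -62.4]},
    {"hand": 0.6, "offset": [24, -28, 12], "angular": [0, 0, -62.4]},
  ],
  force=40,
)

```text
time: 1.15
tool_pos: [0.4505, 0.361, 0.3512]
tcp_rot: [-2.032, -2.395, -0.0]
wrist_force: [-0.3, 0.3, -0.1]
width: 0.599
```

```bash
cat > snap.py <<'E'
import sys,pickle,cv2
from workcell import bot
s=sys.argv[1];d={n:bot.read_camera(n) for n in sys.argv[2:]};pickle.dump(d,open(f"c{s}.pkl","wb"))
for n in d: cv2.imwrite(f"pics/{n}{s}.png",d[n]["frame"])
E
python3 snap.py 1 wrist
```

```text
(no output)
```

Request:
drive_tool(
  deltas=[
    {"hand": 0.6, "offset": [3, -40, 0], "angular": [0, 0, 0]},
    {"hand": 0.6, "offset": [3, -40, 0], "angular": [0, 0, 0]},
    {"hand": 0.6, "offset": [3, -40, 0], "angular": [0, 0, 0]},
    {"hand": 0.6, "offset": [3, -40, 0], "angular": [0, 0, 0]},
    {"hand": 0.6, "offset": [3, -40, 0], "angular": [0, 0, 0]},
    {"hand": 0.6, "offset": [3, -40, 0], "angular": [0, 0, 0]},
    {"hand": 0.6, "offset": [6, -61, -15], "angular": [0, 0, 0]},
    {"hand": 0.6, "offset": [6, -61, -15], "angular": [0, 0, 0]},
  ],
)

```text
time: 2.2
tool_pos: [0.4928, -0.1171, 0.2835]
tcp_rot: [2.027, 2.4, 0.002]
wrist_force: [0.9, 0.4, -0.4]
width: 0.601
```

Request:
drive_tool(
  deltas=[
    {"hand": 0.6, "offset": [0, 0, 0], "angular": [0, 0, 0]},
    {"hand": 0.6, "offset": [0, 0, 0], "angular": [0, 0, 0]},
  ],
)

```text
time: 2.45
tool_pos: [0.4925, -0.1157, 0.2841]
tcp_rot: [-2.028, -2.397, -0.0]
wrist_force: [0.0, 1.2, 0.3]
width: 0.602
```

Request:
drive_tool(
  deltas=[
    {"hand": 0.6, "offset": [1.8, -14.6, -9], "angular": [0, 0, 0]},
    {"hand": 0.6, "offset": [1.8, -14.6, -9], "angular": [0, 0, 0]},
    {"hand": 0.6, "offset": [1.8, -14.6, -9], "angular": [0, 0, 0]},
    {"hand": 0.6, "offset": [1.8, -14.6, -9], "angular": [0, 0, 0]},
  ],
)

```text
time: 2.95
tool_pos: [0.5107, -0.2628, 0.1931]
tcp_rot: [-2.029, -2.395, 0.0]
wrist_force: [-0.4, -0.0, 1.4]
width: 0.596
```

```bash
python3 snap.py 2 wrist
python3 - <<'E'
import cv2,numpy as np
a=cv2.imread("pics/wrist1.png");b=cv2.imread("pics/wrist2.png")
cv2.imwrite("pics/v4.png",np.vstack([cv2.resize(a,(480,300)),cv2.resize(b,(480,300))]))
E
```

```text
(no output)
```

View pics/wrist2.png

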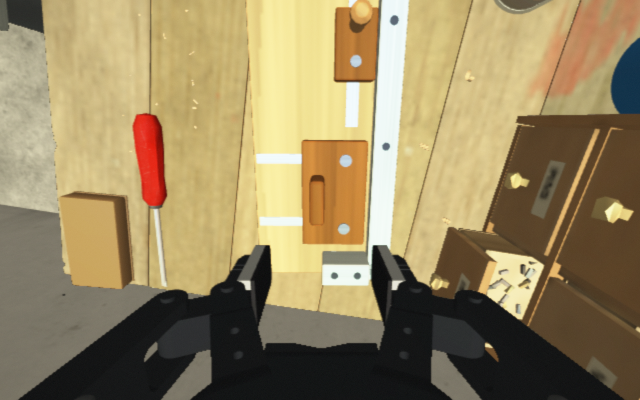

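View pics/wrist1.png

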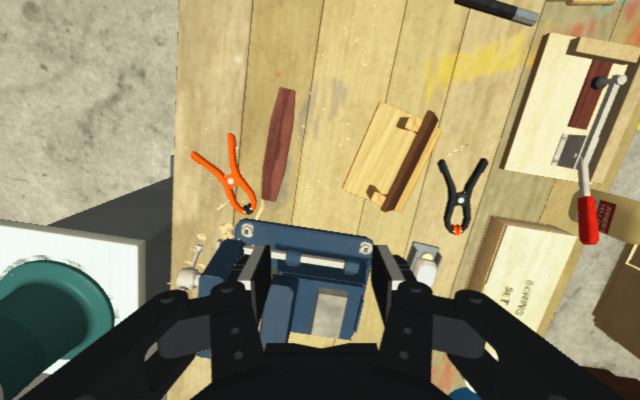

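Wrist view 2 shows the jig square in the image. The fin top is at about (317, 201), the stop knob at (361, 12), the block's inner edge at row ~252–264 and the fence edge at u ~370–381. View 1 shows the rest, with the offcut's top edge running from about (432, 111) to (391, 211).

Run:
```python
from h import *
W=pickle.load(open("c2.pkl","rb"))["wrist"]
f=W["frame"];hsv=cv2.cvtColor(f,cv2.COLOR_BGR2HSV)
for v in (30,100,150,200,235): print(v,[tuple(int(k) for k in f[v,u]) for u in range(364,386,2)][::1])
th=np.radians(9.4);X=np.array([np.cos(th),np.sin(th)]);Y=np.array([-X[1],X[0]]);O=np.array([510,-216])
def P(n,uv,z):
    p=(onz(W,uv,z)*1000)[:2];print(n,p.round(1),"jig",((p-O)@X).round(1),((p-O)@Y).round(1))
P("jawFL",(367,243),.037);P("jawFR",(367,140),.037);P("jawBR",(302,140),.037);P("jawBL",(302,244),.037)
P("fin",(317,200),.072);P("knob",(361,11),.074);P("stopfront L",(335,80),.037);P("R",(376,82),.037)
P("blk",(324,264),.054);P("blk",(369,264),.054);P("fence",(369,235),.036);P("fence",(380,20),.036)
P("baseNear",(257,250),.018);P("baseNear",(249,20),.018)
W=pickle.load(open("c1.pkl","rb"))["wrist"]
P("bd top a",(432,110),.082);P("bd top b",(390,211),.082);P("bd top near a",(424,110),.0775)
```

```text
30 [(56, 120, 182), (56, 119, 182), (54, 118, 181), (54, 119, 182), (57, 122, 185), (55, 120, 183), (48, 109, 171), (73, 89, 95), (197, 216, 210), (249, 248, 239), (250, 249, 240)]
100 [(141, 221, 237), (144, 223, 240), (149, 227, 242), (150, 227, 242), (140, 215, 234), (94, 118, 123), (189, 211, 207), (248, 249, 241), (249, 249, 241), (249, 249, 241), (248, 249, 241)]
150 [(62, 140, 208), (57, 129, 199), (123, 198, 229), (133, 202, 223), (99, 116, 117), (230, 239, 231), (247, 249, 241), (247, 249, 240), (247, 249, 240), (244, 248, 238), (206, 209, 189)]
200 [(60, 137, 207), (131, 206, 230), (113, 164, 183), (121, 139, 137), (240, 247, 238), (247, 250, 243), (247, 251, 243), (246, 250, 242), (247, 250, 243), (246, 250, 242), (247, 250, 243)]
235 [(122, 197, 225), (119, 175, 193), (113, 131, 127), (239, 247, 238), (246, 250, 243), (246, 251, 243), (246, 250, 243), (246, 251, 243), (247, 251, 244), (247, 251, 245), (246, 251, 243)]
jawFL [ 569.6 -313.8] jig 42.9 -106.2
jawFR [ 547.2 -207.3] jig 38.2 2.5
jawBR [ 484.6 -217.7] jig -25.4 2.5
jawBL [ 500.7 -326.5] jig -27.2 -107.5
fin [ 507.7 -265.8] jig -10.4 -48.7
knob [ 516.9 -111.5] jig 23.8 101.9
stopfront L [ 506.8 -158.8] jig 6.1 57.0
R [ 544.6 -154.2] jig 44.2 55.3
blk [ 526.5 -337.4] jig -3.5 -122.5
blk [ 572.6 -329.7] jig 43.2 -122.4
fence [ 570.1 -304.7] jig 44.8 -97.4
fence [ 537.3 -103.6] jig 45.3 106.4
baseNear [ 450.6 -350.8] jig -80.6 -123.3
baseNear [ 418.4 -118.2] jig -74.4 111.4
bd top a [581.8 463.1] jig 181.8 658.2
bd top b [558.9 318.7] jig 135.6 519.5
bd top near a [572.9 461.7] jig 172.8 658.3
```

Request:
drive_tool(
  deltas=[
    {"hand": 0.6, "offset": [-0.15, -0.1, -6], "angular": [0, 0, 0]},
    {"hand": 0.6, "offset": [-0.15, -0.1, -11], "angular": [0, 0, 0]},
    {"hand": 0.6, "offset": [-0.15, -0.1, -13.5], "angular": [0, 0, 0]},
    {"hand": 0.6, "offset": [-0.15, -0.1, -14.8], "angular": [0, 0, 0]},
    {"hand": 0, "offset": [-0.15, -0.1, -14.8], "angular": [0, 0, 0]},
    {"hand": 0, "offset": [-0.15, -0.1, -14.8], "angular": [0, 0, 0]},
    {"hand": 0, "offset": [-0.15, -0.1, -14.8], "angular": [0, 0, 0]},
    {"hand": 0, "offset": [-0.15, -0.1, -14.8], "angular": [0, 0, 0]},
  ],
  force=40,
)

```text
time: 4.0
tool_pos: [0.5103, -0.2645, 0.0488]
tcp_rot: [2.03, 2.394, 0.002]
wrist_force: [-0.8, 3.7, 7.0]
width: 0.154
```

Request:
drive_tool(
  deltas=[
    {"hand": 0, "offset": [-0.99, -0.16, 0.3], "angular": [0, 0, 0]},
    {"hand": 0, "offset": [-1.97, -0.33, 0.3], "angular": [0, 0, 0]},
    {"hand": 0, "offset": [-2.96, -0.49, 0.3], "angular": [0, 0, 0]},
    {"hand": 0, "offset": [-3.55, -0.59, 0.3], "angular": [0, 0, 0]},
    {"hand": 0, "offset": [-3.75, -0.62, 0.3], "angular": [0, 0, 0]},
    {"hand": 0, "offset": [-3.75, -0.62, 0.3], "angular": [0, 0, 0]},
  ],
)

```text
time: 4.75
tool_pos: [0.4704, -0.2707, 0.049]
tcp_rot: [-2.03, -2.396, 0.002]
wrist_force: [-0.4, -5.9, -14.8]
width: 0.154
```

Request:
drive_tool(
  deltas=[
    {"hand": 0, "offset": [-0.2, -0.03, 0], "angular": [0, 0, 0]},
    {"hand": 0, "offset": [-0.3, -0.05, 0], "angular": [0, 0, 0]},
    {"hand": 0, "offset": [-0.3, -0.05, 0], "angular": [0, 0, 0]},
  ],
)

```text
time: 5.12
tool_pos: [0.4682, -0.2711, 0.049]
tcp_rot: [-2.03, -2.397, 0.001]
wrist_force: [2.0, -4.3, -16.2]
width: 0.156
```

Request:
drive_tool(
  deltas=[
    {"hand": 0, "offset": [-0.2, -0.03, 0], "angular": [0, 0, 0]},
    {"hand": 0, "offset": [-0.2, -0.03, 0], "angular": [0, 0, 0]},
  ],
)

```text
time: 5.38
tool_pos: [0.4676, -0.2712, 0.049]
tcp_rot: [2.03, 2.395, 0.002]
wrist_force: [7.3, -3.7, -20.2]
width: 0.152
```

Request:
drive_tool(
  deltas=[
    {"hand": 0.45, "offset": [0.3, 0, -0.2], "angular": [0, 0, 0]},
    {"hand": 0.45, "offset": [0.3, 0, 0], "angular": [0, 0, 0]},
    {"hand": 0.45, "offset": [0.3, 0, 0], "angular": [0, 0, 0]},
    {"hand": 0.6, "offset": [0.3, 0, 6], "angular": [0, 0, 0]},
    {"hand": 0.6, "offset": [0.3, 3, 12], "angular": [0, 0, -5]},
    {"hand": 0.6, "offset": [1, 8, 18], "angular": [0, 0, -10]},
    {"hand": 0.6, "offset": [3, 13, 23], "angular": [0, 0, -20]},
    {"hand": 0.6, "offset": [5, 18, 28], "angular": [0, 0, -21]},
  ],
)

```text
time: 6.38
tool_pos: [0.5056, -0.1186, 0.3036]
tcp_rot: [2.435, 1.983, 0.002]
wrist_force: [0.5, -0.6, -0.7]
width: 0.602
```

Request:
drive_tool(
  deltas=[
    {"hand": 0.6, "offset": [5, 48, 0], "angular": [0, 0, 0]},
    {"hand": 0.6, "offset": [5, 48, 0], "angular": [0, 0, 0]},
    {"hand": 0.6, "offset": [5, 48, 0], "angular": [0, 0, 0]},
    {"hand": 0.6, "offset": [5, 48, 0], "angular": [0, 0, 0]},
    {"hand": 0.6, "offset": [5, 48, 0], "angular": [0, 0, 0]},
    {"hand": 0.6, "offset": [5, 48, 0], "angular": [0, 0, 0]},
    {"hand": 0.6, "offset": [5, 48, -10], "angular": [0, 0, 0]},
    {"hand": 0.6, "offset": [5, 48, -10], "angular": [0, 0, 0]},
  ],
)

```text
time: 7.38
tool_pos: [0.5544, 0.3465, 0.2166]
tcp_rot: [2.432, 1.987, 0.005]
wrist_force: [-0.0, 0.1, 0.3]
width: 0.599
```

Request:
drive_tool(
  deltas=[
    {"hand": 0.6, "offset": [0, 0, 0], "angular": [0, 0, 0]},
    {"hand": 0.6, "offset": [0, 0, 0], "angular": [0, 0, 0]},
  ],
)

```text
time: 7.62
tool_pos: [0.554, 0.3441, 0.2164]
tcp_rot: [2.433, 1.987, -0.0]
wrist_force: [0.2, -0.0, 0.5]
width: 0.601
```

```bash
python3 snap.py 3 wrist side
```

```text
(no output)
```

View pics/wrist3.png

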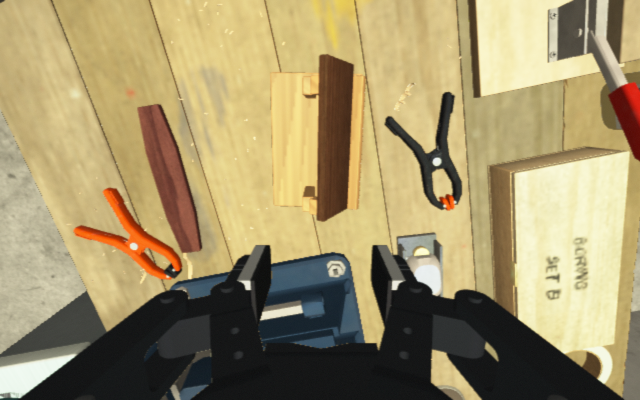

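The wrist view shows the offcut nearly edge-on. Its upper edge runs along the left boundary from about (319, 54) to (317, 214), and its lower edge along about (354, 65) to (326–349, 205–220).

Run:
```python
from h import *
d=pickle.load(open("c3.pkl","rb"));W=d["wrist"];f=W["frame"];S=d["side"]
for v in (70,130,190): print(v,[(u,int(f[v,u].astype(int).sum())) for u in range(312,362,2)])
m=(f.astype(int).sum(2)<200).astype(np.uint8);m[:,:300]=0;m[:,365:]=0;m[:40]=0;m[235:]=0
m=cv2.morphologyEx(m,cv2.MORPH_OPEN,np.ones((3,3),np.uint8))
c=max(cv2.findContours(m,0,1)[0],key=cv2.contourArea);print(cv2.approxPolyDP(c,3,True)[:,0].tolist())
m=(S["frame"].astype(int).sum(2)<190).astype(np.uint8);m[:220]=0;m[290:]=0;m[:,:415]=0;m[:,505:]=0
m=cv2.morphologyEx(m,cv2.MORPH_OPEN,np.ones((3,3),np.uint8))
c=max(cv2.findContours(m,0,1)[0],key=cv2.contourArea);print(cv2.approxPolyDP(c,2,True)[:,0].tolist())
```

```text
70 [(312, 528), (314, 517), (316, 522), (318, 424), (320, 226), (322, 216), (324, 206), (326, 226), (328, 186), (330, 185), (332, 180), (334, 170), (336, 165), (338, 168), (340, 162), (342, 162), (344, 154), (346, 153), (348, 160), (350, 153), (352, 157), (354, 454), (356, 531), (358, 551), (360, 569)]
130 [(312, 576), (314, 580), (316, 574), (318, 340), (320, 225), (322, 231), (324, 208), (326, 191), (328, 180), (330, 180), (332, 164), (334, 167), (336, 165), (338, 164), (340, 163), (342, 150), (344, 139), (346, 146), (348, 133), (350, 235), (352, 504), (354, 527), (356, 550), (358, 565), (360, 517)]
190 [(312, 262), (314, 319), (316, 513), (318, 216), (320, 232), (322, 212), (324, 193), (326, 180), (328, 184), (330, 160), (332, 182), (334, 170), (336, 158), (338, 149), (340, 146), (342, 137), (344, 145), (346, 139), (348, 467), (350, 542), (352, 525), (354, 535), (356, 553), (358, 429), (360, 521)]
[[335, 58], [328, 62], [327, 97], [331, 102], [326, 117], [324, 218], [346, 207], [352, 65]]
[[429, 243], [428, 248], [480, 276], [484, 276], [487, 267], [490, 266], [478, 264], [478, 260], [468, 259], [467, 251], [464, 253], [462, 248], [455, 251], [454, 245], [446, 239], [438, 238], [438, 241], [444, 242], [438, 245], [435, 242]]
```

Run:
```python
from h import *
d=pickle.load(open("c3.pkl","rb"));W=d["wrist"];S=d["side"]
T=lambda a,b:[tri(W,a,S,b)[0].round(4).tolist(),round(tri(W,a,S,b)[1],4)]
print("top near",T((325,219),(435,230.5)));print("top far",T((327,57),(494.5,261.7)))
print("bot near",T((347,207),(426,248.5)));print("bot far",T((353,65),(485,278.6)))
for z in(.082,.0775): print(z)
r=lambda uv,z:(onz(W,uv,z)[:2]*1000).round(1).tolist()
print("W top upper",r((325,219),.082),r((327,57),.082));print("W top under",r((317.5,214),.0775),r((319,54),.0775));print("W bot",r((347,207),.0345),r((353,65),.0345))
```

```text
top near [[0.5538, 0.3203, 0.0888], np.float64(0.0009)]
top far [[0.5838, 0.4606, 0.0838], np.float64(0.0034)]
bot near [[0.5792, 0.3135, 0.0378], np.float64(0.003)]
bot far [[0.6101, 0.4568, 0.0381], np.float64(0.0045)]
0.082
0.0775
W top upper [553.7, 318.3] [583.7, 459.2]
W top under [547.3, 323.4] [577.7, 463.6]
W bot [578.4, 311.2] [610.1, 455.0]
```

Request:
drive_tool(
  deltas=[
    {"hand": 0.45, "offset": [-1.9, 5.2, -4], "angular": [-2.1, -9.8, -0.2]},
    {"hand": 0.45, "offset": [-1.9, 5.2, -6], "angular": [-4.2, -19.6, -0.4]},
    {"hand": 0.45, "offset": [-1.9, 5.2, -8.2], "angular": [-6.3, -29.3, -0.6]},
    {"hand": 0.45, "offset": [-1.9, 5.2, -8.2], "angular": [-6.3, -29.3, -0.6]},
    {"hand": 0.45, "offset": [-1.9, 5.2, -8.2], "angular": [-6.3, -29.3, -0.6]},
  ],
)

```text
time: 8.35
tool_pos: [0.5362, 0.3966, 0.1362]
tcp_rot: [2.1, 1.694, 0.453]
wrist_force: [0.6, 0.6, 0.7]
width: 0.45
```

```bash
python3 snap.py 4 wrist
python3 - <<'E'
from workcell import bot
from h import *
s=bot.read_state();R=Ro.from_rotvec(s["tcp_rot"]).as_matrix();print(s["tool_pos"],R.round(3).tolist())
E
```

```text
[0.53719889 0.396953   0.13706435] [[0.213, 0.846, 0.489], [0.977, -0.185, -0.105], [0.002, 0.5, -0.866]]
```

View pics/wrist4.png

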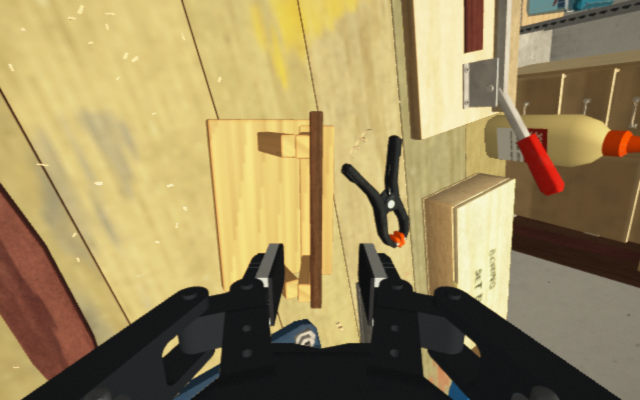

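Run:
```python
from h import *
W=pickle.load(open("c4.pkl","rb"))["wrist"]
p=np.array([.5372,.3970,.1371]);R=np.array([[.213,.846,.489],[.977,-.185,-.105],[.002,.5,-.866]])
a,b=onz(W,(317,111),.0818),onz(W,(317,307),.0818);c=(a+b)/2
print(a,b,np.linalg.norm(b-a),"tool",R.T@(c-p),R.T@(a-p))
```

```text
[0.58031768 0.46259772 0.0818    ] [0.54855614 0.31913144 0.0818    ] 0.14694002204188267 tool [-0.00030345 -0.00347252  0.06185287] [ 0.07316244 -0.00330802  0.06208659]
```

Request:
drive_tool(
  deltas=[
    {"hand": 0.45, "offset": [1.3, -0.2, -2.6], "angular": [0, 0, 0]},
    {"hand": 0.45, "offset": [2.7, -0.5, -5.3], "angular": [0, 0, 0]},
    {"hand": 0.45, "offset": [3.6, -0.75, -7.0], "angular": [0, 0, 0]},
    {"hand": 0.45, "offset": [4.2, -0.9, -8.1], "angular": [0, 0, 0]},
    {"hand": 0.45, "offset": [4.2, -0.9, -8.1], "angular": [0, 0, 0]},
    {"hand": 0.25, "offset": [4.2, -0.9, -8.1], "angular": [0, 0, 0]},
  ],
)

```text
time: 9.15
tool_pos: [0.5774, 0.3878, 0.0537]
tcp_rot: [2.099, 1.694, 0.453]
wrist_force: [-0.8, -0.6, -0.0]
width: 0.262
```

Request:
drive_tool(
  deltas=[
    {"hand": 0, "offset": [0, 0, 0], "angular": [0, 0, 0]},
    {"hand": 0, "offset": [0, 0, 0], "angular": [0, 0, 0]},
    {"hand": 0, "offset": [0, 0, 0], "angular": [0, 0, 0]},
    {"hand": 0, "offset": [0, 0, 0], "angular": [0, 0, 0]},
  ],
  force=45,
)

```text
time: 9.65
tool_pos: [0.578, 0.3883, 0.0547]
tcp_rot: [2.098, 1.694, 0.455]
wrist_force: [2.4, -1.1, 6.3]
width: 0.097
```

Request:
drive_tool(
  deltas=[
    {"hand": 0, "offset": [-1, 0.2, 1.7], "angular": [0, 0, 0]},
    {"hand": 0, "offset": [-2.5, 0.5, 4.5], "angular": [0, 0, 0]},
    {"hand": 0, "offset": [-4, 0.9, 8.5], "angular": [0, 0, 0]},
    {"hand": 0, "offset": [-4.5, 0.9, 14], "angular": [0, 0, 0]},
    {"hand": 0, "offset": [-4.5, 0.9, 20], "angular": [0, 0, 0]},
    {"hand": 0, "offset": [-4.5, 0.9, 25], "angular": [0, 0, 0]},
    {"hand": 0, "offset": [-4.5, 0.9, 28], "angular": [0, 0, 0]},
    {"hand": 0, "offset": [-4.5, 0.9, 28], "angular": [0, 0, 0]},
  ],
)

```text
time: 10.65
tool_pos: [0.5322, 0.3974, 0.3357]
tcp_rot: [2.1, 1.694, 0.458]
wrist_force: [-0.5, 0.7, -1.6]
width: 0.095
```

Run:
```python
from workcell import bot
from h import *
s=bot.read_state();R=Ro.from_rotvec(s["tcp_rot"]);th=np.radians(9.4);c,q=np.cos(th),np.sin(th)
T=np.array([[-q,c,0],[c,q,0],[0,0,-1]]);v=np.degrees((Ro.from_matrix(T)*R.inv()).as_rotvec())
print(s["tool_pos"],v.round(2),s["wrist_force"],s["width"],s["q"].round(2),(np.array([.5554,-.2505,.15])-s["tool_pos"]))
```

```text
[0.53216097 0.39744338 0.33569581] [ 0.6  30.25 21.1 ] [-0.45800892  0.65197424 -1.64835371] 0.09474219685895045 [ 0.83  0.02  1.77 -0.5   1.12  1.22] [ 0.02323903 -0.64794338 -0.18569581]
```

Request:
drive_tool(
  deltas=[
    {"hand": 0, "offset": [0, -5, 0], "angular": [0.15, 7.6, 5.3]},
    {"hand": 0, "offset": [0, -10, 0], "angular": [0.3, 15.1, 10.5]},
    {"hand": 0, "offset": [0, -16, 0], "angular": [0.45, 22.7, 15.8]},
    {"hand": 0, "offset": [0, -22, 0], "angular": [0.6, 30.25, 21.1]},
    {"hand": 0, "offset": [0, -28, 0], "angular": [0.6, 30.25, 21.1]},
    {"hand": 0, "offset": [0, -34, 0], "angular": [0.6, 30.25, 21.1]},
    {"hand": 0, "offset": [1, -40, 0], "angular": [0.6, 30.25, 21.1]},
    {"hand": 0, "offset": [2, -46, -3], "angular": [0.6, 30.25, 21.1]},
  ],
)

```text
time: 11.65
tool_pos: [0.5513, -0.061, 0.3041]
tcp_rot: [2.029, 2.395, -0.006]
wrist_force: [0.7, 0.5, -0.8]
width: 0.099
```

Request:
drive_tool(
  deltas=[
    {"hand": 0, "offset": [0.3, -7, -3], "angular": [0, 0, 0]},
    {"hand": 0, "offset": [0.3, -12, -6], "angular": [0, 0, 0]},
    {"hand": 0, "offset": [0.3, -17, -9], "angular": [0, 0, 0]},
    {"hand": 0, "offset": [0.3, -18.8, -13], "angular": [0, 0, 0]},
    {"hand": 0, "offset": [0.3, -18.8, -17], "angular": [0, 0, 0]},
    {"hand": 0, "offset": [0.3, -18.8, -18.5], "angular": [0, 0, 0]},
    {"hand": 0, "offset": [0.3, -18.8, -18.5], "angular": [0, 0, 0]},
  ],
)

```text
time: 12.52
tool_pos: [0.5523, -0.2457, 0.1174]
tcp_rot: [-2.027, -2.396, 0.009]
wrist_force: [-0.1, -0.1, -0.5]
width: 0.096
```

```bash
python3 snap.py 5 wrist side
python3 - <<'E'
import cv2,numpy as np
from h import crop
a=cv2.imread("pics/wrist5.png");b=cv2.imread("pics/side5.png")
cv2.imwrite("pics/v5.png",np.hstack([a[:,200:450].repeat(1,0),cv2.resize(crop(b,150,100,160,115,3),(480,345)).copy() if 0 else np.vstack([crop(b,150,100,160,115,3),np.zeros((55,480,3),np.uint8)])]))
from workcell import bot;s=bot.read_state();print(s["tool_pos"],s["tcp_rot"],s["wrist_force"])
E
```

```text
[ 0.55495022 -0.24677982  0.12108431] [ 2.02665857  2.39595495 -0.00615963] [ 0.12622023  0.51196881 -0.30263156]
```

View pics/v5.png

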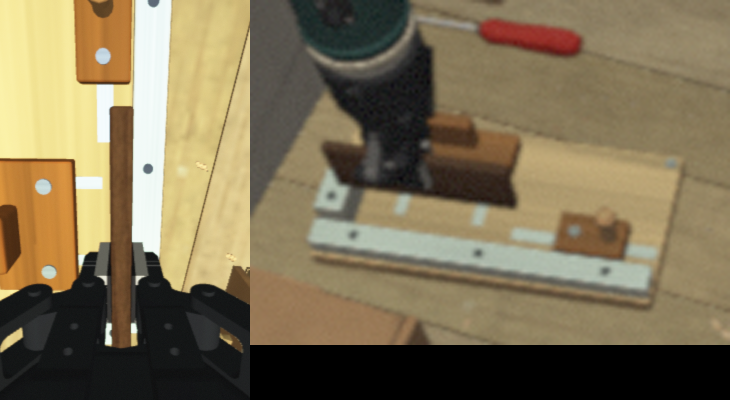

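Wrist view: the offcut's top edge is at u ≈ 310–333, with its +y end at v ≈ 107, parallel to the fence. Side view: the offcut hangs level over the jig, its lower right corner at side px (322, 168.7).

Run:
```python
from h import *
d=pickle.load(open("c5.pkl","rb"));W=d["wrist"];S=d["side"]
th=np.radians(9.4);X=np.array([np.cos(th),np.sin(th)]);Y=np.array([-X[1],X[0]])
def P(n,C,uv,z):
    p=(onz(C,uv,z)*1000)[:2];print(n,p.round(1),"X",(p@X-464.5).round(1),"Y",(p@Y+298.8).round(1))
t=np.array([555,-246.8]);print("tcp",t@X-464.5,t@Y+298.8)
P("end W top L",W,(310,107),.151);P("end W top R",W,(333,107),.151);P("mid row200",W,(321,200),.151)
P("stop front L",W,(277,82),.037);P("stop front R",W,(330,84),.037)
P("fence lo",W,(337,150),.036);P("fence hi",W,(333,220),.036)
P("side bot R",S,(322,168.7),.096);P("side bot L",S,(266.5,161.5),.096);P("side top L",S,(257.3,147.7),.151)
f=W["frame"].astype(int).sum(2)
for v in(110,150,200): print(v,[(u,int(f[v,u])) for u in range(306,345,2)])
print([(v,int(f[v,320])) for v in range(96,116,2)])
```

```text
tcp 42.73870221063561 -35.33191852870044
end W top L [ 537.1 -174.1] X 36.9 Y 39.3
end W top R [ 544.9 -172.8] X 44.9 Y 39.3
mid row200 [ 546.3 -206.3] X 40.8 Y 6.0
stop front L [ 506.9 -158.9] X 9.6 Y 59.3
stop front R [ 543.3 -154.1] X 46.3 Y 58.0
fence lo [ 556.3 -197.9] X 52.0 Y 12.7
fence hi [ 563.  -252.2] X 49.8 Y -42.0
side bot R [481.8  22.7] X 14.5 Y 242.5
side bot L [ 505.  -113.6] X 15.1 Y 104.2
side top L [ 506.3 -129.7] X 13.9 Y 88.2
110 [(306, 746), (308, 710), (310, 223), (312, 226), (314, 247), (316, 247), (318, 232), (320, 229), (322, 224), (324, 220), (326, 212), (328, 232), (330, 243), (332, 238), (334, 678), (336, 743), (338, 742), (340, 744), (342, 740), (344, 741)]
150 [(306, 599), (308, 578), (310, 234), (312, 218), (314, 233), (316, 243), (318, 256), (320, 253), (322, 230), (324, 208), (326, 215), (328, 243), (330, 245), (332, 290), (334, 732), (336, 741), (338, 740), (340, 738), (342, 739), (344, 741)]
200 [(306, 590), (308, 577), (310, 319), (312, 209), (314, 251), (316, 259), (318, 251), (320, 248), (322, 233), (324, 213), (326, 214), (328, 236), (330, 235), (332, 425), (334, 739), (336, 741), (338, 738), (340, 742), (342, 738), (344, 740)]
[(96, 604), (98, 606), (100, 607), (102, 606), (104, 602), (106, 310), (108, 230), (110, 229), (112, 225), (114, 231)]
```

Run:
```python
from h import *
d=pickle.load(open("c5.pkl","rb"));S=d["side"]
th=np.radians(9.4);X=np.array([np.cos(th),np.sin(th)]);Y=np.array([-X[1],X[0]])
f=S["frame"].astype(int).sum(2)
# bottom edge / dark boundary per column
for u in range(186,240,6):
    col=f[140:185,u]; k=[v for v in range(150,178) if f[v,u]<200]; 
    # ray meets vertical plane X=47.2+464.5
    v=max(k)+.5 if k else None
    if v:
        o,dd=ray(S,(u,v)); o=o*1000; s=(464.5+47-o[:2]@X)/(dd[:2]@X); p=o+s*dd; print(u,v,"Y",(p[:2]@Y+298.8).round(1),"z",p[2].round(1))
print([(u,int(f[165,u])) for u in range(230,246,2)])
```

```text
186 162.5 Y -91.9 z 93.4
192 162.5 Y -75.5 z 97.4
198 163.5 Y -60.6 z 96.5
204 164.5 Y -45.6 z 95.5
210 164.5 Y -29.5 z 99.5
216 165.5 Y -14.6 z 98.6
222 166.5 Y 0.3 z 97.7
228 167.5 Y 15.2 z 96.8
234 168.5 Y 30.1 z 95.9
[(230, 112), (232, 109), (234, 114), (236, 99), (238, 239), (240, 433), (242, 430), (244, 436)]
```

Request:
drive_tool(
  deltas=[
    {"hand": 0, "offset": [0.1, -0.55, -2], "angular": [0, 0, 0]},
    {"hand": 0, "offset": [0.1, -0.55, -4.5], "angular": [0, 0, 0]},
    {"hand": 0, "offset": [0.1, -0.55, -6.5], "angular": [0, 0, 0]},
    {"hand": 0, "offset": [0.1, -0.55, -7.3], "angular": [0, 0, 0]},
    {"hand": 0, "offset": [0.1, -0.55, -7.5], "angular": [0, 0, 0]},
    {"hand": 0, "offset": [0.1, -0.55, -7.5], "angular": [0, 0, 0]},
  ],
)

```text
time: 13.38
tool_pos: [0.5557, -0.2528, 0.0457]
tcp_rot: [2.028, 2.395, -0.006]
wrist_force: [-1.0, -0.6, -0.6]
width: 0.099
```

Request:
drive_tool(
  deltas=[
    {"hand": 0, "offset": [0, 0, -0.15], "angular": [0, 0, 0]},
    {"hand": 0, "offset": [0, 0, -0.3], "angular": [0, 0, 0]},
    {"hand": 0, "offset": [0, 0, -0.3], "angular": [0, 0, 0]},
  ],
)

```text
time: 13.75
tool_pos: [0.5559, -0.2532, 0.0438]
tcp_rot: [2.027, 2.395, -0.006]
wrist_force: [-2.0, -1.3, 5.6]
width: 0.097
```

Request:
drive_tool(
  deltas=[
    {"hand": 0, "offset": [0.08, 0.01, 0], "angular": [0, 0, 0]},
    {"hand": 0, "offset": [0.15, 0.02, 0], "angular": [0, 0, 0]},
    {"hand": 0, "offset": [0.15, 0.02, 0], "angular": [0, 0, 0]},
  ],
)

```text
time: 14.12
tool_pos: [0.556, -0.2531, 0.0438]
tcp_rot: [2.029, 2.397, -0.009]
wrist_force: [-5.2, -1.3, 9.0]
width: 0.093
```

Request:
drive_tool(
  deltas=[
    {"hand": 0, "offset": [-0.08, -0.01, 0], "angular": [0, 0, 0]},
    {"hand": 0.2, "offset": [-0.08, -0.01, 0.05], "angular": [0, 0, 0]},
    {"hand": 0.3, "offset": [-0.08, -0.01, 0.1], "angular": [0, 0, 0]},
    {"hand": 0.3, "offset": [-0.08, -0.01, 0.1], "angular": [0, 0, 0]},
    {"hand": 0.3, "offset": [-0.08, -0.01, 1.5], "angular": [0, 0, 0]},
    {"hand": 0.3, "offset": [-0.08, -0.01, 4], "angular": [0, 0, 0]},
    {"hand": 0.3, "offset": [-0.08, -0.01, 8], "angular": [0, 0, 0]},
    {"hand": 0.3, "offset": [-0.08, -0.01, 12], "angular": [0, 0, 0]},
  ],
)

```text
time: 15.12
tool_pos: [0.5559, -0.2524, 0.164]
tcp_rot: [2.028, 2.396, -0.007]
wrist_force: [0.1, -0.3, 0.0]
width: 0.302
```

Request:
drive_tool(
  deltas=[
    {"hand": 0.5, "offset": [-7, -1.9, 0], "angular": [0, 0, 0]},
    {"hand": 0.5, "offset": [-8.7, -1.9, 0], "angular": [0, 0, 0]},
    {"hand": 0.5, "offset": [-8.7, -1.9, 0], "angular": [0, 0, 0]},
  ],
)

```text
time: 15.5
tool_pos: [0.4676, -0.2717, 0.1631]
tcp_rot: [2.03, 2.394, -0.007]
wrist_force: [0.1, -0.2, -0.3]
width: 0.499
```

```bash
python3 snap.py 6 wrist side
python3 - <<'E'
import cv2,numpy as np
from h import crop
a=cv2.imread("pics/wrist6.png");b=cv2.imread("pics/side6.png")
cv2.imwrite("pics/v6.png",np.hstack([a[:,220:520],np.vstack([crop(b,150,100,160,115,3),np.zeros((55,480,3),np.uint8)])]))
from workcell import bot;s=bot.read_state();print(s["tool_pos"],s["tcp_rot"],s["wrist_force"])
E
```

```text
[ 0.46967069 -0.27173969  0.16306911] [ 2.02768987  2.39413056 -0.00577073] [0.47677051 0.57527659 0.35924523]
```

View pics/v6.png

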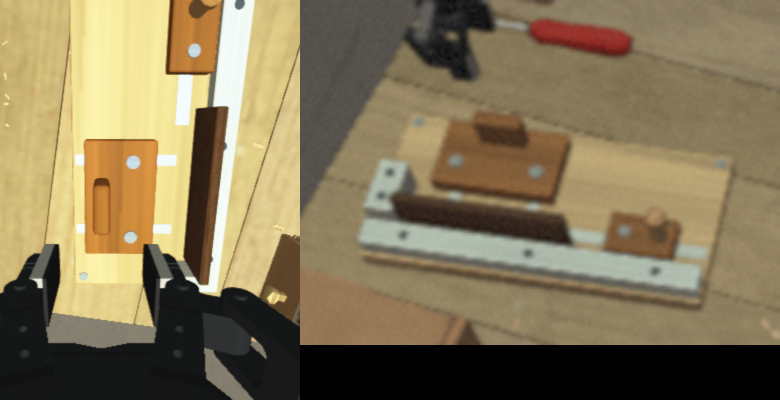

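Nine pictures viewed so far. The offcut stands on its edge along the fence with a small gap to the end block, and the jaw is fully back. Next I grip the fin and close the jaw.

Request:
drive_tool(
  deltas=[
    {"hand": 0.5, "offset": [-0.1, 0.05, -5], "angular": [0, 0, 0]},
    {"hand": 0.5, "offset": [-0.1, 0.05, -9], "angular": [0, 0, 0]},
    {"hand": 0.5, "offset": [-0.1, 0.05, -11], "angular": [0, 0, 0]},
    {"hand": 0.5, "offset": [-0.1, 0.05, -11.5], "angular": [0, 0, 0]},
    {"hand": 0, "offset": [-0.1, 0.05, -11.5], "angular": [0, 0, 0]},
    {"hand": 0, "offset": [-0.1, 0.05, -11.5], "angular": [0, 0, 0]},
    {"hand": 0, "offset": [-0.1, 0.05, -11.5], "angular": [0, 0, 0]},
    {"hand": 0, "offset": [-0.1, 0.05, -11.5], "angular": [0, 0, 0]},
  ],
  force=40,
)

```text
time: 16.6
tool_pos: [0.4691, -0.2715, 0.0483]
tcp_rot: [2.027, 2.394, -0.005]
wrist_force: [1.9, 0.2, 2.2]
width: 0.154
```

Request:
drive_tool(
  deltas=[
    {"hand": 0, "offset": [0.8, 0.13, 0], "angular": [0, 0, 0]},
    {"hand": 0, "offset": [1.58, 0.26, 0], "angular": [0, 0, 0]},
    {"hand": 0, "offset": [2.37, 0.39, 0], "angular": [0, 0, 0]},
    {"hand": 0, "offset": [2.96, 0.49, 0], "angular": [0, 0, 0]},
    {"hand": 0, "offset": [3.16, 0.52, 0], "angular": [0, 0, 0]},
    {"hand": 0, "offset": [3.16, 0.52, 0], "angular": [0, 0, 0]},
  ],
)

```text
time: 17.35
tool_pos: [0.5005, -0.2664, 0.0483]
tcp_rot: [2.027, 2.395, -0.007]
wrist_force: [-0.1, 0.0, 4.1]
width: 0.154
```

Request:
drive_tool(
  deltas=[
    {"hand": 0, "offset": [0.1, 0.02, 0], "angular": [0, 0, 0]},
    {"hand": 0, "offset": [0.2, 0.03, 0], "angular": [0, 0, 0]},
    {"hand": 0, "offset": [0.3, 0.05, 0], "angular": [0, 0, 0]},
    {"hand": 0, "offset": [0.3, 0.05, 0], "angular": [0, 0, 0]},
  ],
)

```text
time: 17.85
tool_pos: [0.503, -0.266, 0.0483]
tcp_rot: [2.027, 2.395, -0.007]
wrist_force: [-1.1, -0.3, 6.2]
width: 0.154
```

Total travel is 34.4 mm out of about 36. I'll continue gently until there is contact.

Request:
drive_tool(
  deltas=[
    {"hand": 0, "offset": [0.1, 0.02, 0], "angular": [0, 0, 0]},
    {"hand": 0, "offset": [0.15, 0.02, 0], "angular": [0, 0, 0]},
    {"hand": 0, "offset": [0.2, 0.03, 0], "angular": [0, 0, 0]},
    {"hand": 0, "offset": [0.2, 0.03, 0], "angular": [0, 0, 0]},
  ],
)

```text
time: 18.35
tool_pos: [0.5032, -0.2659, 0.0483]
tcp_rot: [2.029, 2.397, -0.011]
wrist_force: [-7.1, -2.2, 8.8]
width: 0.157
```

Request:
drive_tool(
  deltas=[
    {"hand": 0, "offset": [0.1, 0.02, 0], "angular": [0, 0, 0]},
    {"hand": 0, "offset": [0.2, 0.03, 0], "angular": [0, 0, 0]},
    {"hand": 0, "offset": [0.2, 0.03, 0], "angular": [0, 0, 0]},
  ],
)

```text
time: 18.73
tool_pos: [0.5032, -0.2659, 0.0483]
tcp_rot: [-2.028, -2.397, 0.015]
wrist_force: [-14.0, -3.8, 15.2]
width: 0.151
```

Request:
drive_tool(
  deltas=[
    {"hand": 0, "offset": [-0.3, -0.05, 0], "angular": [0, 0, 0]},
    {"hand": 0, "offset": [-0.3, -0.05, 0], "angular": [0, 0, 0]},
    {"hand": 0.3, "offset": [-0.3, -0.05, 0], "angular": [0, 0, 0]},
    {"hand": 0.4, "offset": [-0.3, -0.05, 0], "angular": [0, 0, 0]},
    {"hand": 0.4, "offset": [-0.3, -0.05, 2], "angular": [0, 0, 0]},
    {"hand": 0.5, "offset": [-0.3, -0.05, 6], "angular": [0, 0, 0]},
    {"hand": 0.5, "offset": [-0.3, -0.05, 9], "angular": [0, 0, 0]},
  ],
)

```text
time: 19.6
tool_pos: [0.5037, -0.265, 0.1381]
tcp_rot: [2.028, 2.397, -0.007]
wrist_force: [-0.8, -0.2, 1.0]
width: 0.501
```

Run:
```python
from workcell import bot;s=bot.read_state();print(s["tool_pos"],s["tcp_rot"],s["wrist_force"])
```

```text
[ 0.50365767 -0.26503197  0.13807745] [ 2.02778903  2.39656153 -0.00671432] [-0.75472339 -0.2291372   0.97838938]
```

Now move above the knob, then take a wrist picture and measure it.

Request:
drive_tool(
  deltas=[
    {"hand": 0.5, "offset": [0.5, 6, 3], "angular": [0, 0, 0]},
    {"hand": 0.5, "offset": [1.3, 12, 3], "angular": [0, 0, 0]},
    {"hand": 0.5, "offset": [1.3, 15.3, 3], "angular": [0, 0, 0]},
    {"hand": 0.5, "offset": [1.3, 15.3, 3], "angular": [0, 0, 0]},
    {"hand": 0.5, "offset": [1.3, 15.3, 3], "angular": [0, 0, 0]},
  ],
)

```text
time: 20.23
tool_pos: [0.5164, -0.1123, 0.1668]
tcp_rot: [2.027, 2.397, -0.008]
wrist_force: [-0.6, -0.0, -0.9]
width: 0.5
```

```bash
python3 snap.py 7 wrist side
python3 - <<'E'
import cv2,numpy as np
from h import crop
a=cv2.imread("pics/wrist7.png");b=cv2.imread("pics/side7.png")
cv2.imwrite("pics/v7.png",np.hstack([a[:,170:470],np.vstack([crop(b,150,100,160,115,3),np.zeros((55,480,3),np.uint8)])]))
from workcell import bot;s=bot.read_state();print(s["tool_pos"],s["tcp_rot"],s["wrist_force"])
E
```

```text
[ 0.51638128 -0.11301497  0.16685673] [ 2.02947432  2.39547664 -0.00754338] [-0.09896174  0.41707289  0.08602808]
```

View pics/v7.png

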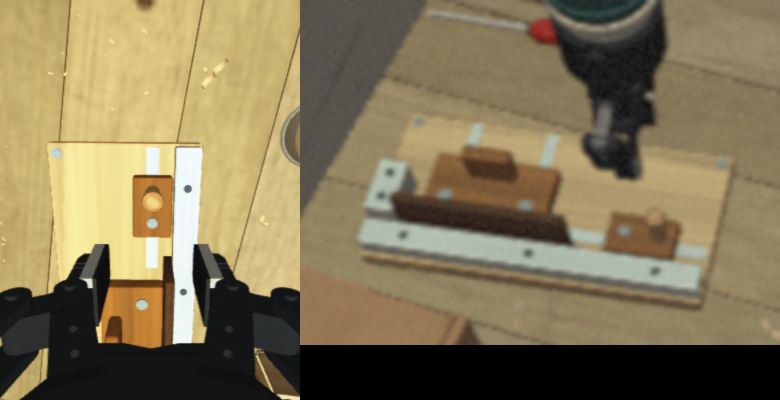

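The jaw now bears on the offcut, and the knob is at wrist px (322, 201).

Run:
```python
from h import *
W=pickle.load(open("c7.pkl","rb"))["wrist"]
print(onz(W,(322,201),.074))
```

```text
[ 0.51685191 -0.10831815  0.074     ]
```

Request:
drive_tool(
  deltas=[
    {"hand": 0.5, "offset": [0, 0.3, -5], "angular": [0, 0, 0]},
    {"hand": 0.5, "offset": [0, 0.3, -9], "angular": [0, 0, 0]},
    {"hand": 0.5, "offset": [0, 0.3, -11.4], "angular": [0, 0, 0]},
    {"hand": 0.5, "offset": [0, 0.3, -11.9], "angular": [0, 0, 0]},
    {"hand": 0, "offset": [0, 0.3, -11.9], "angular": [0, 0, 0]},
    {"hand": 0, "offset": [0, 0.3, -11.9], "angular": [0, 0, 0]},
    {"hand": 0, "offset": [0, 0.3, -11.9], "angular": [0, 0, 0]},
    {"hand": 0, "offset": [0, 0.3, -11.9], "angular": [0, 0, 0]},
  ],
  force=40,
)

```text
time: 21.32
tool_pos: [0.5169, -0.1096, 0.0492]
tcp_rot: [2.027, 2.395, -0.007]
wrist_force: [-2.9, -3.1, 5.2]
width: 0.188
```

Request:
drive_tool(
  deltas=[
    {"hand": 0, "offset": [0.11, -0.69, 0], "angular": [0, 0, 0]},
    {"hand": 0, "offset": [0.23, -1.38, 0], "angular": [0, 0, 0]},
    {"hand": 0, "offset": [0.33, -1.97, 0], "angular": [0, 0, 0]},
    {"hand": 0, "offset": [0.36, -2.17, 0], "angular": [0, 0, 0]},
    {"hand": 0, "offset": [0.36, -2.17, 0], "angular": [0, 0, 0]},
  ],
)

```text
time: 21.95
tool_pos: [0.5203, -0.1307, 0.0491]
tcp_rot: [2.029, 2.396, -0.006]
wrist_force: [-5.7, -0.6, 6.9]
width: 0.184
```

Moved 21.4 mm so far. Now slow steps, watching the force.

Request:
drive_tool(
  deltas=[
    {"hand": 0, "offset": [0.03, -0.2, 0], "angular": [0, 0, 0]},
    {"hand": 0, "offset": [0.07, -0.4, 0], "angular": [0, 0, 0]},
    {"hand": 0, "offset": [0.08, -0.5, 0], "angular": [0, 0, 0]},
    {"hand": 0, "offset": [0.08, -0.5, 0], "angular": [0, 0, 0]},
  ],
)

```text
time: 22.45
tool_pos: [0.521, -0.1354, 0.0491]
tcp_rot: [2.029, 2.396, -0.006]
wrist_force: [-4.1, 1.0, 6.0]
width: 0.189
```

Request:
drive_tool(
  deltas=[
    {"hand": 0, "offset": [0.03, -0.15, 0], "angular": [0, 0, 0]},
    {"hand": 0, "offset": [0.05, -0.3, 0], "angular": [0, 0, 0]},
    {"hand": 0, "offset": [0.05, -0.3, 0], "angular": [0, 0, 0]},
  ],
)

```text
time: 22.82
tool_pos: [0.5215, -0.1383, 0.0492]
tcp_rot: [2.029, 2.396, -0.006]
wrist_force: [-3.4, 0.8, 6.6]
width: 0.186
```

Request:
drive_tool(
  deltas=[
    {"hand": 0, "offset": [0.03, -0.15, 0], "angular": [0, 0, 0]},
    {"hand": 0, "offset": [0.05, -0.3, 0], "angular": [0, 0, 0]},
    {"hand": 0, "offset": [0.05, -0.3, 0], "angular": [0, 0, 0]},
  ],
)

```text
time: 23.2
tool_pos: [0.5217, -0.14, 0.0491]
tcp_rot: [-2.031, -2.397, 0.004]
wrist_force: [-3.7, 6.3, 8.7]
width: 0.182
```

Request:
drive_tool(
  deltas=[
    {"hand": 0, "offset": [0.03, -0.15, 0], "angular": [0, 0, 0]},
    {"hand": 0, "offset": [0.03, -0.2, 0], "angular": [0, 0, 0]},
    {"hand": 0, "offset": [0.03, -0.2, 0], "angular": [0, 0, 0]},
  ],
)

```text
time: 23.58
tool_pos: [0.5216, -0.1401, 0.0491]
tcp_rot: [-2.029, -2.394, 0.001]
wrist_force: [-5.7, 13.2, 10.9]
width: 0.187
```

Request:
drive_tool(
  deltas=[
    {"hand": 0, "offset": [0.03, -0.15, 0], "angular": [0, 0, 0]},
    {"hand": 0, "offset": [0.03, -0.2, 0], "angular": [0, 0, 0]},
    {"hand": 0, "offset": [0.03, -0.2, 0], "angular": [0, 0, 0]},
  ],
)

```text
time: 23.95
tool_pos: [0.5216, -0.1402, 0.0491]
tcp_rot: [-2.029, -2.391, -0.002]
wrist_force: [-6.3, 19.5, 13.3]
width: 0.191
```

Request:
drive_tool(
  deltas=[
    {"hand": 0, "offset": [-0.06, 0.45, 0], "angular": [0, 0, 0]},
    {"hand": 0, "offset": [-0.06, 0.45, 0], "angular": [0, 0, 0]},
    {"hand": 0.3, "offset": [-0.06, 0.45, 0], "angular": [0, 0, 0]},
    {"hand": 0.4, "offset": [-0.06, 0.45, 0], "angular": [0, 0, 0]},
    {"hand": 0.4, "offset": [-0.06, 0.45, 2], "angular": [0, 0, 0]},
    {"hand": 0.5, "offset": [-0.06, 0.45, 6], "angular": [0, 0, 0]},
    {"hand": 0.5, "offset": [-0.06, 0.45, 11], "angular": [0, 0, 0]},
    {"hand": 0.5, "offset": [-0.06, 0.45, 15], "angular": [0, 0, 0]},
  ],
)

```text
time: 24.95
tool_pos: [0.5226, -0.1416, 0.2002]
tcp_rot: [2.027, 2.394, -0.005]
wrist_force: [-0.1, -0.5, 0.3]
width: 0.504
```

Request:
drive_tool(
  deltas=[
    {"hand": 0.5, "offset": [-2, -3, 3], "angular": [0, 0, 0]},
    {"hand": 0.5, "offset": [-6, -8, 3], "angular": [0, 0, 0]},
    {"hand": 0.5, "offset": [-6, -8, 3], "angular": [0, 0, 0]},
    {"hand": 0.5, "offset": [-6, -8, 3], "angular": [0, 0, 0]},
  ],
)

```text
time: 25.45
tool_pos: [0.4619, -0.2214, 0.2279]
tcp_rot: [2.03, 2.395, -0.006]
wrist_force: [-0.3, -0.4, -0.4]
width: 0.497
```

```bash
python3 snap.py 8 wrist side
python3 - <<'E'
import cv2,numpy as np
from h import crop
a=cv2.imread("pics/wrist8.png");b=cv2.imread("pics/side8.png")
cv2.imwrite("pics/v8.png",np.hstack([a[:,200:500],np.vstack([crop(b,165,145,100,60,5)[:, :500],np.zeros((100,500,3),np.uint8)])]))
E
```

```text
(no output)
```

View pics/v8.png

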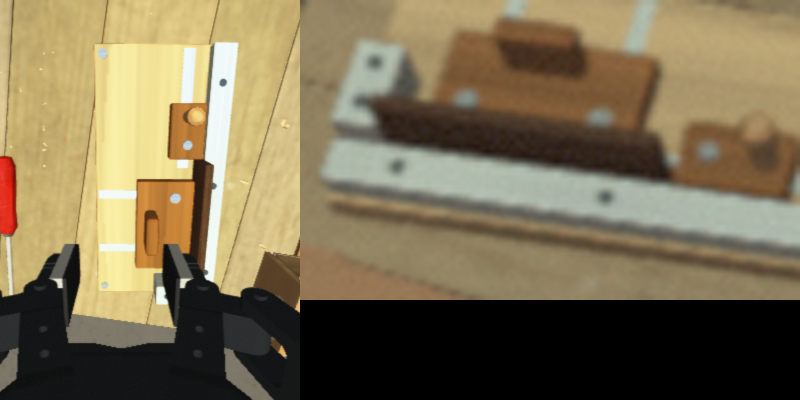

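The wrist view shows the jaw on the offcut and the stop front edge at about (370–405, 159), level with the offcut's end at about (413, 163). The side crop hints at a sliver of light between the offcut's end and the stop, so I'll measure it.

Run:
```python
from h import *
d=pickle.load(open("c8.pkl","rb"));W=d["wrist"];S=d["side"]
th=np.radians(9.4);X=np.array([np.cos(th),np.sin(th)]);Y=np.array([-X[1],X[0]])
def P(n,C,uv,z):
    p=(onz(C,uv,z)*1000)[:2];print(n,"X",(p@X-464.5).round(1),"Y",(p@Y+298.8).round(1))
def J(x,y,z): q=(x+464.5)*X+(y-298.8)*Y; return np.r_[q,z]/1000
P("W stop front a",W,(371,158),.037);P("W stop front b",W,(403,160),.037);P("W knob",W,(396,117),.074)
P("W board end L",W,(404,163),.073);P("W board end R",W,(413,165),.073)
f=lambda u,v:(165+(u-300)/5,145+v/5)
P("S board end top",S,f(657,133),.073);P("S board end top left",S,f(373,98),.073);P("S stop nearcorner",S,f(686,124),.037);P("S stop far",S,f(676,182),.037);P("S knob",S,f(759,127),.074);P("S blk inner",S,f(402,45),.054)
for n,p in dict(bend_t=(48,30,73),bend_t2=(39,30,73),bend37=(48,30,37),bend37n=(39,30,37),stopfar=(46,30,37),stopnear=(8,30,37),btopL=(48,-120,73)).items():
    u,v=proj(S,J(*p));print(n,((u-165)*5+300).round(),((v-145)*5).round(), proj(W,J(*p)).round(1))
cv2.imwrite("pics/v9.png",np.vstack([crop(W["frame"],350,90,80,55,10)[:, :800][:300] if 0 else crop(W["frame"],355,135,75,40,10),crop(S["frame"],225,160,45,12,15)[:180,:675].copy() if 0 else cv2.resize(S["frame"][158:190,225:270],(750,200),interpolation=cv2.INTER_CUBIC) if 0 else cv2.copyMakeBorder(crop(S["frame"],225,160,45,24,8),0,0,0,390,cv2.BORDER_CONSTANT)]))
```

```text
W stop front a X 10.8 Y 30.7
W stop front b X 46.4 Y 28.5
W knob X 26.5 Y 74.4
W board end L X 37.8 Y 30.5
W board end R X 46.9 Y 28.5
S board end top X 41.9 Y 30.8
S board end top left X 44.0 Y -115.0
S stop nearcorner X 14.2 Y 33.0
S stop far X 48.6 Y 36.2
S knob X 31.2 Y 80.5
S blk inner X -0.1 Y -118.6
bend_t 652.0 143.0 [414.2 163.5]
bend_t2 657.0 128.0 [405.1 163.5]
bend37 665.0 179.0 [404.5 158.6]
bend37n 669.0 164.0 [396.4 158.6]
stopfar 665.0 176.0 [402.7 158.6]
stopnear 683.0 113.0 [368.4 158.6]
btopL 361.0 103.0 [402.6 295.4]
```

View pics/v9.png

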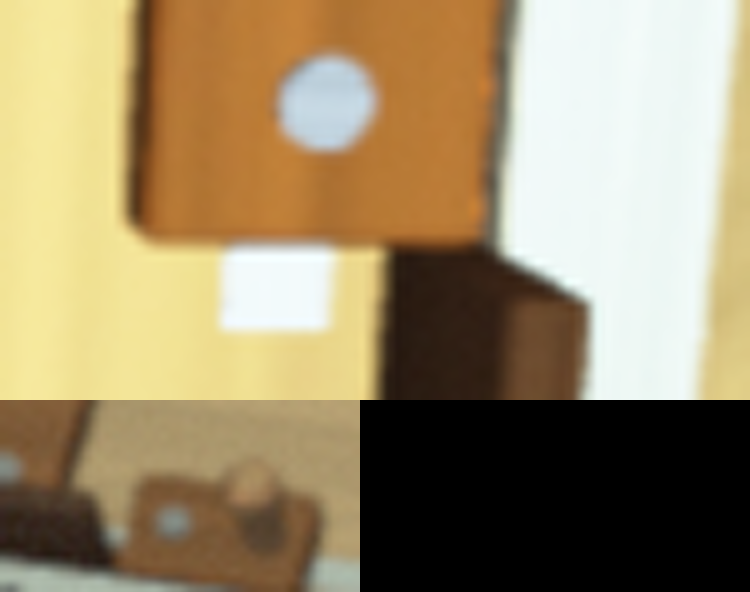

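The close-up shows the stop's front edge meeting the offcut's end with no gap. The stop front (Y 28.5–30.7 mm) and the offcut's end (28.5–30.5 mm) agree. Handing in.

```bash
python3 -c "
from workcell import bot
print(bot.read_state()['wrist_force'],bot.finish_job())"
```

```text
the job is handed in; nothing more can be done
[0.54205592 0.99342572 0.45970342] None
```

The offcut is standing on its long thin edge in the jig, pressed against the fence by the jaw and held between the end block and the end stop. I handed the job in at about 25.5 s with the arm clear.

I slid the jaw fully back, took the offcut from the rest and stood it against the fence. I then closed the jaw until the force reached about 14 N. Last, I slid the stop in until it met a firm resistance of about 20 N and moved no further.

**Last checks:**
- **Stop contact:** in the last wrist image, the stop's front edge and the offcut's end coincide at jig y of about 29–30 mm (home is 30), with no visible gap.
- **End block contact:** this is inferred from that position and the firm resistance, because I took no close-up of the block end.
- **Side camera disagreement:** it placed the stop front 2–5 mm beyond the offcut's end, with a faint light sliver between them. It is a coarse view (about 2.7 mm per pixel) and it read the jig a few mm off throughout, so I trusted the wrist image and the force.
- **Upright:** the offcut's top edge measured about 1 mm off its expected position across the fence, which I took as measurement error.
- **Other things on the bench:** I kept the arm clear of them, but took no final picture of the whole bench.

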